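# Nest the empty blue parts cup in the green one

### The arm

A 6-joint arm with a two-finger parallel gripper is mounted at the origin on a cart in front of the work surface, level with it; the furniture and walls round the work are solid. World frame = base frame: x ahead of the robot, y to its left, z up, the work surface at z = 0. Lengths are in m, angles in rad, forces in N, time in s.
With the tool pointing down it reaches from about 0.275 to 1 m from the base axis. Payload 8.4 kg.
Tool frame: the origin (TCP) lies at the very end of the fingers, on their centre line; the grasp point (between the pads) lies 19 mm behind it; z points along the fingers, y is the line along which they close (so a half turn about z gives the same grasp; the last joint's range is limited). The gripper opens to 85 mm and grips with 20 to 120 N. Pads are 22 mm wide; open, the fingers measure 114 mm over their backs; the gripper's body (76 mm by 85 mm) begins 54 mm behind the grasp point. The pads swing forward as they close: fully open they stand 13 mm farther back than shut.
Start: joints at [1.343, 0.353, 1.633, -0, 1.155, -0.002], TCP at [0.14, 0.609, 0.231] pointing down, gripper open.
Joint ranges: [-2.63, 2.63], [-0.92, 2.1], [0.06, 2.66], [-1.3, 4.44], [0, 2.69], [-3.02, 3.02]. Speed limits (rad/s): [2.22, 2.22, 2.79, 3.14, 3.14, 3.14].

### API

Orientations are given as a rotation vector (axis times angle).
In Python, from plant import sensors, eyes, robot gives the robot as it stands.
- The arm moves only by the tool jog_arm, never from a script. Its argument "plan" is a list of rows, each an object of numbers: "x", "y", "z": the shift along the tool's x, y, z in mm; "twist": the turn about the tool's z in degrees. A call has exactly 8 rows; each row is the pose to reach, as a shift and turn from the pose commanded when the call began, along the tool's axes at that moment; what a row does not reach only later rows make up. A row lasts 1/8 s, in which the tool goes at most 62.5 mm and 10.7 degrees, less where a joint would pass 70% of its speed; a pose out of reach is approached as far as the arm can. A call with a gripper value outside its range is refused whole. "jaw" is the finger opening in mm, from 0 to 85.4, set as the call begins (left out, the last holds). The fingers move at their own pace and stop on an object; "squeeze" is the grip in N (left out, the last holds). Time passes only in rows, so rows that repeat a pose let the fingers close, or fill a call up. It gives the time, the measured TCP pose, the force, the opening and the grip force at its end, in the units of the state.
- sensors.sense(): the state, without advancing time (a new reading comes with each control period).
- eyes.grab_frame(name): name is "side" or "top"; returns the picture (384x512x3 uint8, red, green, blue); there is no depth.
- eyes.camera_params(name): a dict with "K" (3x3 intrinsics, pixels), "k1" (the pictures are not rectified: a ray, as slopes to the right and down, at radius r is drawn at 1 + k1 r^2 times it, then the intrinsics apply), "rvec" (rotation vector, rad) and "tvec" (3), from world to camera coordinates, as OpenCV has them. Camera axes: x right, y down, z forward; pixel columns grow to the right and rows downward; lengths in m; the calibration is good to about 2 mm. A picture is of the moment at which its call begins. camera_params takes no time and is no camera call.
- robot.finish_job(): hands the job in; it is judged then, once.
The state is a dict: "t": time; "joints": joint angles; "joint_velocities": joint speeds; "joint_torque": joint torques, N m; "ee_pos": TCP position; "tool_rot": TCP orientation; "force": force on the tool from outside, world axes, zero at the start; "ft_torque": the same for the moment, N m; "width": opening from 0.0 (shut) to 1.0 (fully open); "grip_force": force on a finger pad.
Only numpy, scipy, OpenCV 4.12 (cv2) and the standard library are available. Lean on these libraries where they do the work, as an engineer would, in place of code of your own. Each camera call takes 0.05 s, during which the arm holds its last target. There are 200 camera calls.

### The job

The blue and the green parts cups are empty and are to be put away nested. Pick up the blue cup, lower it into the green cup while still holding it (do not drop it in from above), and let go so that it sits fully home and upright with its shoulder on the green cup's rim, the green cup standing upright on the desk. Leave the orange cup, which holds brass standoffs, and the clear cup of cotton buds where they stand.

Things in the scene. Friction and masses are not known exactly. Their poses are not given: they have to be found in the camera images.
- blue_cup: Empty blue cup, loose, upright: round, open-topped, 85 mm tall, 3 mm wall; outside 34 mm across at the foot, 49 mm at 42 mm up, sloped shoulder to 62 mm at 49 mm up, then a straight 62 mm collar to the rim; mouth 56 mm. Grip the collar across its diameter. Nested home in the green cup its origin is 39 mm above green's, collar all above green's rim. Origin: centre of underside; z up.
- green_cup: Empty green cup, loose, upright: round, open-topped, 85 mm tall, 3 mm wall; outside 34 mm across at the foot, 49 mm at 42 mm up, sloped shoulder to 62 mm at 49 mm up, then a straight 62 mm collar to the rim; mouth 56 mm. Same shape as the blue cup. Origin: centre of underside; z up.
- orange_cup: Orange plastic parts cup of the same shape and size (85 mm tall, 62 mm across), with six brass standoffs standing in it; stands loose on the desk, not to be used or moved. Origin at the centre of its underside, z up.
- bud_cup: Clear plastic cup full of white cotton buds, 57 mm across, 81 mm tall with the buds, loose on the desk, not to be used or moved. Origin at the centre of its underside, z up. (A wall shelf hangs over the back left of the desk: x over 0.70, y over 0.05 m, underside 0.43 m up.)
There are look-alikes about, which are no part of the job. Several things look just like the blue_cup: the one meant starts farthest to the robot's left.

How it is judged:
On the way:
1. the blue cup, still held, has its foot inside the mouth of the green cup (z of blue_cup in the frame of green_cup between 0.03 and 0.08 m and horizontal distance between blue_cup and green_cup below 0.013 m and contact force between the fingers and blue_cup above 0.5 N), for 0.06 s.
At the end, for the whole second after the job is handed in: The released blue cup rests in the green one: origin 30-45 mm above the green origin, within 10 mm sideways, both axes within 10 degrees of each other and of vertical; green foot within 10 mm of the desk; both at rest; orange and bud cups upright (10 degrees), within 30 mm of their starts (z of blue_cup in the frame of green_cup between 0.03 and 0.045 m and horizontal distance between blue_cup and green_cup below 0.01 m and angle between the z axis of blue_cup and the z axis of green_cup, either way round below 0.17 rad and angle between each of green_cup, blue_cup, orange_cup, bud_cup's own z axis and vertical below 0.17 rad and height (world z) of green_cup below 0.01 m and linear speed of each of blue_cup, green_cup below 0.02 m/s and distance of each of orange_cup, bud_cup from where it was at the start of the episode below 0.03 m); the robot touches nothing.
It fails at once if the orange cup is moved 30 mm or more, or knocked over (distance of orange_cup from where it was at the start of the episode above 0.03 m or angle between orange_cup's own z axis and vertical above 0.5 rad).
It fails at once if the cotton-bud cup is moved 30 mm or more, or knocked over (distance of bud_cup from where it was at the start of the episode above 0.03 m or angle between bud_cup's own z axis and vertical above 0.5 rad).
It fails at once if the green cup is knocked over (angle between green_cup's own z axis and vertical above 0.7 rad).
It also fails if it takes over 37 s, if anything falls off the work surface, if the arm or the gripper's body presses on something with over 40 N, if the wrist force passes 120 N, or if a joint passes its speed limit or range.

## Working session

There is one attempt and no reset: what is moved stays moved. The work goes in short steps, Python scripts to look and compute and a tool call to move; the robot and the scene stay as the last step left them, time stands still between calls to the robot, and variables do not carry over. Pictures are saved under pics/ and viewed, at most 10 in all, crops included, and the job is handed in when it is done.

Besides the shell and the picture viewer there is one more tool, called in YAML: its name, and indented under it one key for each argument. jog_arm: Moves the arm, as the interface text tells. Its arguments: {"type":"object","properties":{"plan":{"type":"array"},"jaw":{"type":"number"},"squeeze":{"type":"number"}},"required":["plan"]}

```bash
mkdir -p pics; python3 - <<'E'
from plant import sensors, eyes
import cv2
for n in("side","top"):
    cv2.imwrite(f"pics/{n}0.png",cv2.cvtColor(eyes.grab_frame(n),cv2.COLOR_RGB2BGR))
    print(eyes.camera_params(n))
s=sensors.sense();print(s["t"],s["ee_pos"],s["tool_rot"],s["width"])
E
```

```text
{'K': array([[417.53487189,   0.        , 247.99736769],
       [  0.        , 417.53487189, 192.3306905 ],
       [  0.        ,   0.        ,   1.        ]]), 'k1': -0.0760640420269414, 'rvec': array([ 0.77726434, -2.42055951,  1.29549203]), 'tvec': array([0.44448143, 0.19525009, 0.60600929])}
{'K': array([[349.77113499,   0.        , 260.01034566],
       [  0.        , 349.77113499, 195.65722316],
       [  0.        ,   0.        ,   1.        ]]), 'k1': -0.04301231787393044, 'rvec': array([ 2.01462035, -2.21378525,  0.21775057]), 'tvec': array([0.05357457, 0.50702818, 0.78841812])}
0.1 [0.13982722 0.60872039 0.23062902] [-3.53888938e-01 -3.12146762e+00  1.94234660e-03] 0.9959085178444433
```

View pics/side0.png

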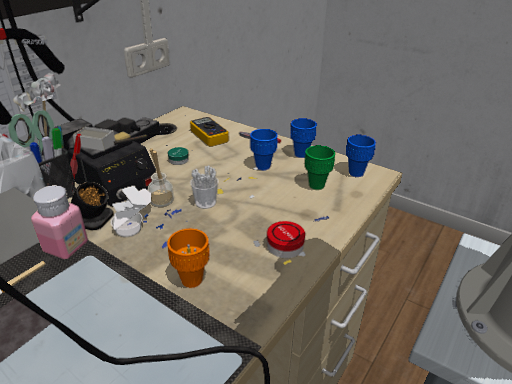

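View pics/top0.png

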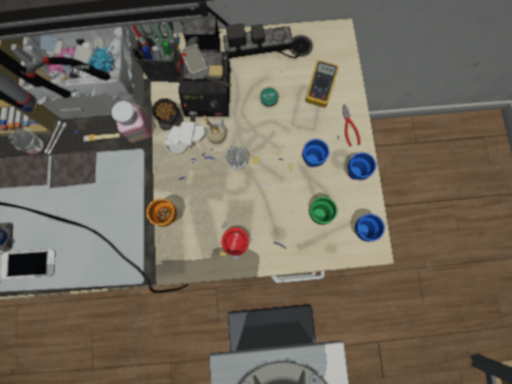

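The blue cups are at (315,153), (361,166) and (369,228) in the top view. The leftmost, (315,153), is my target, and green is at (322,210). Next I'll fit the positions using the cup model silhouette.

```bash
cat > h.py <<'E'
import numpy as np, cv2
from scipy.optimize import least_squares
from plant import eyes, sensors
def proj(n,P):
    c=eyes.camera_params(n); return cv2.projectPoints(np.float64(P).reshape(-1,1,3),c["rvec"],c["tvec"],c["K"],np.array([c["k1"],0,0,0]))[0][:,0]
def ray(n,uv,z):
    c=eyes.camera_params(n); R=cv2.Rodrigues(c["rvec"])[0]
    p=cv2.undistortPoints(np.float64([[uv]]),c["K"],np.array([c["k1"],0,0,0]))[0,0]
    d=R.T@[p[0],p[1],1]; o=-R.T@c["tvec"]; return o+d*(z-o[2])/d[2]
HUE={"blue":(105,125),"green":(50,85),"orange":(5,17)}
def blobs(img,col,amin=150):
    h=cv2.cvtColor(img,cv2.COLOR_RGB2HSV); a,b=HUE[col]
    m=cv2.inRange(h,(a,130,40),(b,255,255))
    k,l,s,c=cv2.connectedComponentsWithStats(m)
    return [(s[i],c[i],l==i) for i in range(1,k) if s[i][4]>amin]
A=np.linspace(0,2*np.pi,48)
def sil(n,x,y,z0=0):
    im=np.zeros((384*4,512*4),np.uint8)
    for lo,hi in [((17,0),(24.5,42)),((24.5,42),(31,49)),((31,49),(31,85))]:
        P=[[x+r/1e3*np.cos(t),y+r/1e3*np.sin(t),z0+h/1e3] for r,h in(lo,hi) for t in A]
        cv2.fillConvexPoly(im,cv2.convexHull(np.round(proj(n,P)*4+1.5).astype(np.int32)),1)
    m=cv2.moments(im,True); return np.array([m["m10"],m["m01"]])/m["m00"]/4-.375, m["m00"]/16
E
python3 - <<'E'
from h import *
im={n:cv2.cvtColor(cv2.imread(f"pics/{n}0.png"),cv2.COLOR_BGR2RGB) for n in("side","top")}
for col in HUE:
    bs=blobs(im["side"],col)
    for s,c,_ in blobs(im["top"],col):
        p=ray("top",c,.06)[:2]
        print(col,"top",c.round(1),s[4],p.round(3))
        q=np.array([proj("side",[[*p,.045]])[0]])[0]
        if not bs: continue
        b=min(bs,key=lambda b:np.hypot(*(b[1]-q)))
        f=lambda v:np.r_[sil("top",*v)[0]-c, sil("side",*v)[0]-b[1]]
        r=least_squares(f,p,diff_step=.01)
        print("  side",b[1].round(1),b[0][4],"fit",r.x.round(4),"res px",r.fun.round(2),"areas",sil("top",*r.x)[1],sil("side",*r.x)[1])
print("bud",ray("top",(237,157),.08))
E
```

```text
blue top [315.1 152.4] 515 [ 0.603 -0.138]
  side [263.2 146.6] 845 fit [ 0.6007 -0.1367] res px [ 0.09 -0.26  0.18  0.53] areas 641.75 922.0
blue top [361.  165.9] 551 [ 0.558 -0.245]
  side [302.4 134.3] 738 fit [ 0.5577 -0.2434] res px [ 0.33 -0.53  0.13  1.25] areas 678.125 836.9375
blue top [369.2 227.3] 579 [ 0.409 -0.242]
  side [359.1 152.9] 921 fit [ 0.4088 -0.2387] res px [ 0.06 -0.31  0.17  0.49] areas 699.375 978.0
green top [322.7 210.2] 513 [ 0.459 -0.138]
  side [318.6 164.4] 987 fit [ 0.4586 -0.1367] res px [ 0.24 -0.29  0.03  0.68] areas 651.75 1070.9375
orange top [164.3 110.2] 276 [0.75  0.225]
  side [ 90.6 195.5] 325 fit [0.7524 0.225 ] res px [-0.22 -1.5   0.92  1.59] areas 681.6875 1383.0625
orange top [160.4 211.8] 572 [0.492 0.244]
  side [188.7 254.8] 1849 fit [0.4898 0.2393] res px [ 1.    0.03 -0.36  0.62] areas 679.625 1931.25
bud [0.6024614  0.05169433 0.08      ]
```

jog_arm:
  plan:
    - {"x":-38,"y":-39,"z":0,"twist":5.6}
    - {"x":-77,"y":-78,"z":0,"twist":11.2}
    - {"x":-115,"y":-117,"z":0,"twist":16.9}
    - {"x":-154,"y":-156,"z":0,"twist":22.5}
    - {"x":-192,"y":-195,"z":0,"twist":28}
    - {"x":-231,"y":-234,"z":0,"twist":33.7}
    - {"x":-270,"y":-273,"z":0,"twist":39.4}
    - {"x":-308,"y":-312,"z":0,"twist":45}
  jaw: 85
  squeeze: 30

```text
t: 1.1
ee_pos: [0.3708, 0.2345, 0.2313]
tool_rot: [1.526, 2.746, 0.0]
force: [0.9, 0.5, -0.4]
width: 0.997
grip_force: 0.0
```

```bash
cat >> h.py <<'E'
def delta(x,y,z,yaw=None):
    s=sensors.sense(); R=cv2.Rodrigues(np.array(s["tool_rot"]))[0]
    print("t",s["t"],"ee",np.round(s["ee_pos"],4),"yaw y",np.degrees(np.arctan2(R[1,1],R[0,1])).round(2),"zax",R[:,2].round(3),"w",s["width"],"grip",s["grip_force"],"F",np.round(s["force"],1),"j",np.round(s["joints"],2))
    print("shift mm",(1e3*R.T@(np.array([x,y,z])-s["ee_pos"])).round(1))
E
python3 -c "
from h import *
delta(.6005,-.137,.16)"
```

```text
t 1.1 ee [0.3708 0.2345 0.2313] yaw y 31.89 zax [ 0.  0. -1.] w 0.9970125395245207 grip 0.0 F [ 0.9  0.5 -0.4] j [ 0.56  0.06  2.01 -0.    1.07  0.  ]
shift mm [-436.7   -1.3   71.3]
```

jog_arm:
  plan:
    - {"x":-55,"y":0,"z":0,"twist":5.6}
    - {"x":-109,"y":0,"z":0,"twist":11.2}
    - {"x":-164,"y":-1,"z":0,"twist":16.9}
    - {"x":-218,"y":-1,"z":0,"twist":22.5}
    - {"x":-273,"y":-1,"z":10,"twist":28}
    - {"x":-328,"y":-1,"z":30,"twist":33.7}
    - {"x":-382,"y":-1,"z":50,"twist":39.4}
    - {"x":-437,"y":-1,"z":71,"twist":45}

```text
t: 2.1
ee_pos: [0.602, -0.1364, 0.1594]
tool_rot: [-2.461, -1.953, 0.0]
force: [0.5, 0.4, 0.6]
width: 1.0
grip_force: 0.0
```

```bash
python3 -c "
from h import *
cv2.imwrite('pics/side1.png',cv2.resize(cv2.cvtColor(eyes.grab_frame('side'),4),(768,576)))
delta(.6005,-.137,.048)"
```

```text
t 2.15 ee [ 0.6041 -0.1413  0.1566] yaw y -13.47 zax [-0.    -0.002 -1.   ] w 0.9930739161397549 grip 0.0 F [ 2.3 -4.1 -1.2] j [-0.23  0.42  1.71 -0.    1.01  0.01]
shift mm [  3.6  -4.6 108.6]
```

View pics/side1.png

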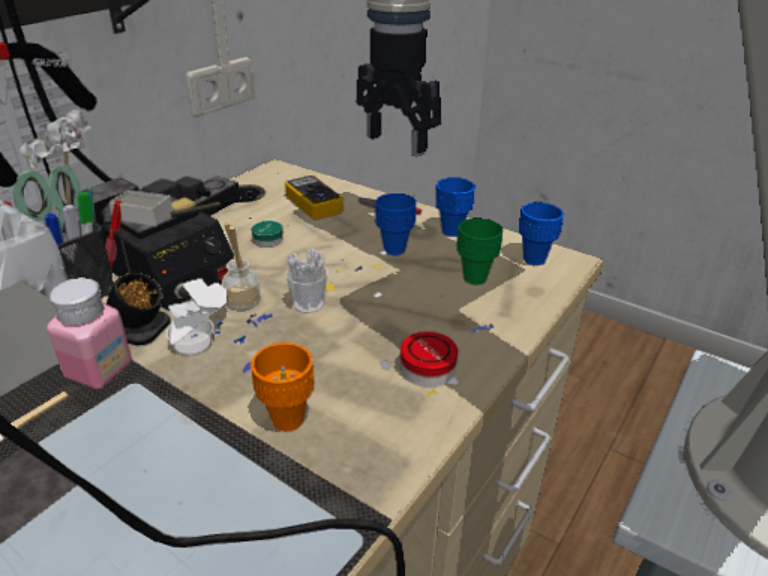

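The gripper hangs over the target blue cup (cup at about (395,222) in the enlarged picture). It's still swinging slightly, so I'll lower it a little and let it settle.

jog_arm:
  plan:
    - {"z":10}
    - {"z":20}
    - {"z":30}
    - {"z":40}
    - {"z":40}
    - {"z":40}
    - {"z":40}
    - {"z":40}

```text
validation failed for argument at $.pl...
```

```bash
python3 -c "
from h import *
delta(.6005,-.137,.048)
for n in('side','top'):
  for s,c,_ in blobs(eyes.grab_frame(n),'blue'): print(n,s[:5],c.round(1))
im=eyes.grab_frame('side'); cv2.imwrite('pics/s2.png',cv2.resize(cv2.cvtColor(im[60:200,190:400],4),None,fx=3,fy=3,interpolation=2))"
```

```text
t 2.15 ee [ 0.6041 -0.1413  0.1566] yaw y -13.47 zax [-0.    -0.002 -1.   ] w 0.9930739161397549 grip 0.0 F [ 2.3 -4.1 -1.2] j [-0.23  0.42  1.71 -0.    1.01  0.01]
shift mm [  3.6  -4.6 108.6]
side [291 118  26  39 738] [302.4 134.3]
side [250 129  27  41 849] [263.2 146.7]
side [346 134  30  43 923] [359.1 152.9]
top [303 142  20  24 218] [310.1 156.5]
```

View pics/s2.png

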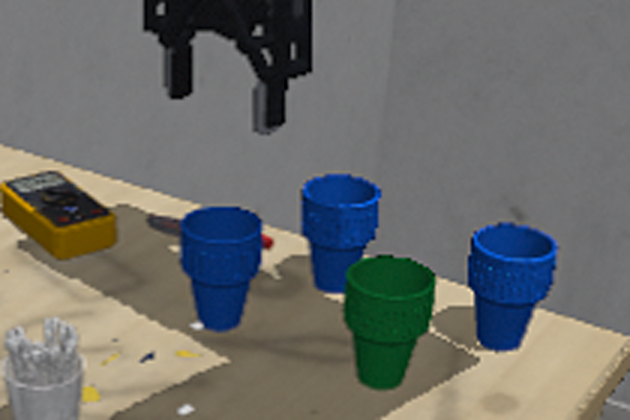

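The move was refused because every row needs all four numbers. The picture shows the gripper still high above the blue cup at about (222,265) in the crop.

jog_arm:
  plan:
    - {"x":0,"y":0,"z":10,"twist":0}
    - {"x":0,"y":0,"z":20,"twist":0}
    - {"x":0,"y":0,"z":30,"twist":0}
    - {"x":0,"y":0,"z":40,"twist":0}
    - {"x":0,"y":0,"z":40,"twist":0}
    - {"x":0,"y":0,"z":40,"twist":0}
    - {"x":0,"y":0,"z":40,"twist":0}
    - {"x":0,"y":0,"z":40,"twist":0}

```text
t: 3.3
ee_pos: [0.6016, -0.1349, 0.1206]
tool_rot: [2.457, 1.957, 0.001]
force: [-0.5, 0.2, 0.3]
width: 0.993
grip_force: 0.0
```

```bash
python3 -c "
from h import *
delta(.6005,-.137,.048)
im=eyes.grab_frame('side'); cv2.imwrite('pics/s3.png',cv2.resize(cv2.cvtColor(im[60:200,190:400],4),None,fx=3,fy=3,interpolation=2))"
```

```text
t 3.3 ee [ 0.6016 -0.1349  0.1206] yaw y -12.94 zax [ 0.001 -0.    -1.   ] w 0.9932773086256322 grip 0.0 F [-0.5  0.2  0.3] j [-0.22  0.46  1.74  0.    0.94  0.  ]
shift mm [-2.3 -0.6 72.6]
```

View pics/s3.png

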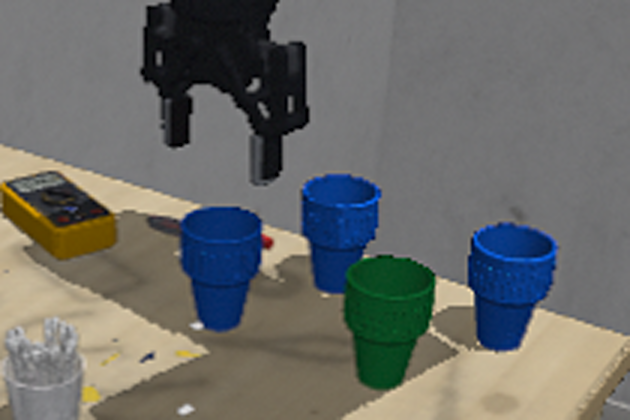

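The fingers straddle the cup symmetrically (midpoint about 220, cup at 222), so I'll descend.

jog_arm:
  plan:
    - {"x":-1,"y":-1,"z":13,"twist":0}
    - {"x":-1,"y":-1,"z":26,"twist":0}
    - {"x":-1,"y":-1,"z":39,"twist":0}
    - {"x":-1,"y":-1,"z":52,"twist":0}
    - {"x":-1,"y":-1,"z":63,"twist":0}
    - {"x":-1,"y":-1,"z":70,"twist":0}
    - {"x":-1,"y":-1,"z":70,"twist":0}
    - {"x":-1,"y":-1,"z":70,"twist":0}

```text
t: 4.35
ee_pos: [0.6005, -0.1356, 0.0506]
tool_rot: [2.457, 1.957, 0.001]
force: [1.0, 0.1, 0.4]
width: 0.996
grip_force: 0.0
```

jog_arm:
  plan:
    - {"x":0,"y":0,"z":0,"twist":0}
    - {"x":0,"y":0,"z":0,"twist":0}
    - {"x":0,"y":0,"z":0,"twist":0}
    - {"x":0,"y":0,"z":0,"twist":0}
    - {"x":0,"y":0,"z":0,"twist":0}
    - {"x":0,"y":0,"z":0,"twist":0}
    - {"x":0,"y":0,"z":0,"twist":0}
    - {"x":0,"y":0,"z":0,"twist":0}
  jaw: 50
  squeeze: 30

```text
t: 5.35
ee_pos: [0.6006, -0.1356, 0.051]
tool_rot: [2.457, 1.957, 0.001]
force: [-0.5, 0.1, 5.9]
width: 0.709
grip_force: 32.2
```

```bash
python3 -c "
from h import *
delta(.6005,-.137,.048)
im=eyes.grab_frame('side'); cv2.imwrite('pics/s4.png',cv2.resize(cv2.cvtColor(im[60:200,190:400],4),None,fx=3,fy=3,interpolation=2))"
```

```text
t 5.35 ee [ 0.6006 -0.1356  0.051 ] yaw y -12.94 zax [ 0.001 -0.    -1.   ] w 0.70870820355228 grip 32.24309509154409 F [-0.5  0.1  5.9] j [-0.22  0.55  1.78  0.    0.81  0.  ]
shift mm [-1.4  0.2  3. ]
```

View pics/s4.png

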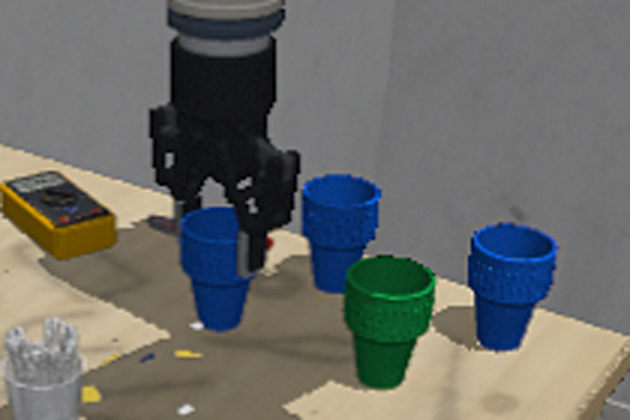

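The fingers hold the cup's collar at a 60.5 mm opening with 32 N, and the cup is upright. Next I'll lift it.

jog_arm:
  plan:
    - {"x":0,"y":0,"z":-8,"twist":0}
    - {"x":0,"y":0,"z":-25,"twist":0}
    - {"x":0,"y":0,"z":-45,"twist":0}
    - {"x":0,"y":0,"z":-65,"twist":0}
    - {"x":0,"y":0,"z":-85,"twist":0}
    - {"x":0,"y":0,"z":-100,"twist":0}
    - {"x":0,"y":0,"z":-110,"twist":0}
    - {"x":0,"y":0,"z":-110,"twist":0}

```text
t: 6.4
ee_pos: [0.6005, -0.1356, 0.1611]
tool_rot: [2.457, 1.956, 0.001]
force: [0.2, 0.2, -1.0]
width: 0.705
grip_force: 32.8
```

```bash
python3 -c "
from h import *
s=sensors.sense(); e=np.array(s['ee_pos'])
delta(*(e+[.4586-.6007,0,0]))"
```

```text
t 6.4 ee [ 0.6005 -0.1356  0.1611] yaw y -12.94 zax [ 0.001 -0.    -1.   ] w 0.7054924535770979 grip 32.82521395012736 F [ 0.2  0.2 -1. ] j [-0.22  0.41  1.72 -0.    1.01  0.  ]
shift mm [ -31.8 -138.5   -0.2]
```

jog_arm:
  plan:
    - {"x":-2,"y":-8,"z":0,"twist":0}
    - {"x":-7,"y":-30,"z":0,"twist":0}
    - {"x":-13,"y":-58,"z":0,"twist":0}
    - {"x":-20,"y":-86,"z":0,"twist":0}
    - {"x":-26,"y":-112,"z":0,"twist":0}
    - {"x":-31,"y":-133,"z":0,"twist":0}
    - {"x":-32,"y":-138,"z":0,"twist":0}
    - {"x":-32,"y":-138,"z":0,"twist":0}

```text
t: 7.4
ee_pos: [0.4586, -0.1359, 0.1602]
tool_rot: [2.458, 1.957, 0.0]
force: [0.1, 0.6, -0.4]
width: 0.71
grip_force: 32.9
```

jog_arm:
  plan:
    - {"x":0,"y":0,"z":2,"twist":0}
    - {"x":0,"y":0,"z":5,"twist":0}
    - {"x":0,"y":0,"z":8,"twist":0}
    - {"x":0,"y":0,"z":10,"twist":0}
    - {"x":0,"y":0,"z":10,"twist":0}
    - {"x":0,"y":0,"z":10,"twist":0}
    - {"x":0,"y":0,"z":10,"twist":0}
    - {"x":0,"y":0,"z":10,"twist":0}

```text
t: 8.4
ee_pos: [0.4586, -0.1358, 0.1504]
tool_rot: [2.457, 1.957, 0.0]
force: [0.3, 0.1, -1.2]
width: 0.71
grip_force: 32.9
```

```bash
python3 -c "
from h import *
im=eyes.grab_frame('side'); cv2.imwrite('pics/s5.png',cv2.resize(cv2.cvtColor(im[30:210,230:430],4),None,fx=3,fy=3,interpolation=2))
t=eyes.grab_frame('top'); cv2.imwrite('pics/t5.png',cv2.resize(cv2.cvtColor(t[140:260,250:400],4),None,fx=4,fy=4,interpolation=2))
for n,i in(('side',im),('top',t)):
  for col in('blue','green'):
    for s,c,_ in blobs(i,col,60): print(n,col,s,c.round(1))
s=sensors.sense(); z=s['ee_pos'][2]-.051
delta(.4586,-.136,.12)
print('expect blue', proj('side',[[.4586,-.1367,z]]), sil('side',.4586,-.1367,z), 'green', sil('side',.4586,-.1367))
"
```

```text
side blue [ 291  102   47   56 1657] [313.2 128. ]
side blue [346 134  30  43 924] [359.1 152.9]
side blue [ 30 142  12  21 133] [ 35.6 151.1]
side green [ 52 128  10  21 170] [ 56.6 138.2]
side green [305 146  30  44 947] [318.5 165.2]
side green [168 148  20  13 194] [177.9 153.8]
top blue [142  46   9  13  73] [146.2  52. ]
top blue [316 193   6  21  79] [318.8 202.6]
top green [262  94  15  11  70] [269.9  99.9]
top green [310 202  11  21 116] [314.8 213.5]
t 8.5 ee [ 0.4586 -0.1358  0.1504] yaw y -12.94 zax [ 0. -0. -1.] w 0.7062758454895094 grip 32.88315473590046 F [-0.7  0.  -1.2] j [-0.29  0.23  2.02 -0.    0.9  -0.07]
shift mm [-0.2  0.1 30.4]
expect blue [[320.67864398 145.46180717]] (array([323.15050499, 122.70340706]), 1222.1875) green (array([318.65523371, 165.09033687]), 1072.375)
```

View pics/s5.png

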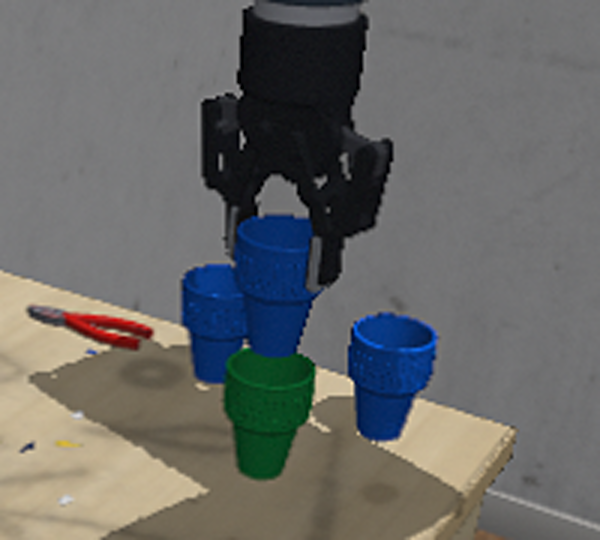

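The blue cup hangs upright above the green mouth, with its foot at about (275,350) in the crop and the green mouth centre at (270,368). This matches the predicted projection. I'll lower it while holding.

jog_arm:
  plan:
    - {"x":0,"y":0,"z":5,"twist":0}
    - {"x":0,"y":0,"z":12,"twist":0}
    - {"x":0,"y":0,"z":19,"twist":0}
    - {"x":0,"y":0,"z":26,"twist":0}
    - {"x":0,"y":0,"z":33,"twist":0}
    - {"x":0,"y":0,"z":40,"twist":0}
    - {"x":0,"y":0,"z":40,"twist":0}
    - {"x":0,"y":0,"z":40,"twist":0}

```text
t: 9.5
ee_pos: [0.4587, -0.1358, 0.1104]
tool_rot: [2.457, 1.957, 0.0]
force: [-0.3, -0.9, -1.3]
width: 0.711
grip_force: 32.9
```

jog_arm:
  plan:
    - {"x":0,"y":0,"z":3,"twist":0}
    - {"x":0,"y":0,"z":6,"twist":0}
    - {"x":0,"y":0,"z":9,"twist":0}
    - {"x":0,"y":0,"z":12,"twist":0}
    - {"x":0,"y":0,"z":14,"twist":0}
    - {"x":0,"y":0,"z":16,"twist":0}
    - {"x":0,"y":0,"z":17,"twist":0}
    - {"x":0,"y":0,"z":17,"twist":0}

```text
t: 10.5
ee_pos: [0.4585, -0.1358, 0.0932]
tool_rot: [-2.458, -1.957, 0.0]
force: [-0.7, -0.7, -1.0]
width: 0.708
grip_force: 32.9
```

```bash
python3 -c "
from h import *
im=eyes.grab_frame('side'); cv2.imwrite('pics/s6.png',cv2.resize(cv2.cvtColor(im[30:210,230:430],4),None,fx=3,fy=3,interpolation=2))
for s,c,_ in blobs(im,'green',600): print(s,c)
delta(.4586,-.136,.09)
"
```

```text
[305 150  30  40 707] [318.03960396 169.74115983]
t 10.55 ee [ 0.4585 -0.1358  0.0933] yaw y -12.94 zax [-0.  0. -1.] w 0.7091536826813835 grip 32.882008510641754 F [ 0.6  0.7 -0.7] j [-0.29  0.32  2.06 -0.    0.76 -0.07]
shift mm [-0.2  0.1  3.3]
```

View pics/s6.png

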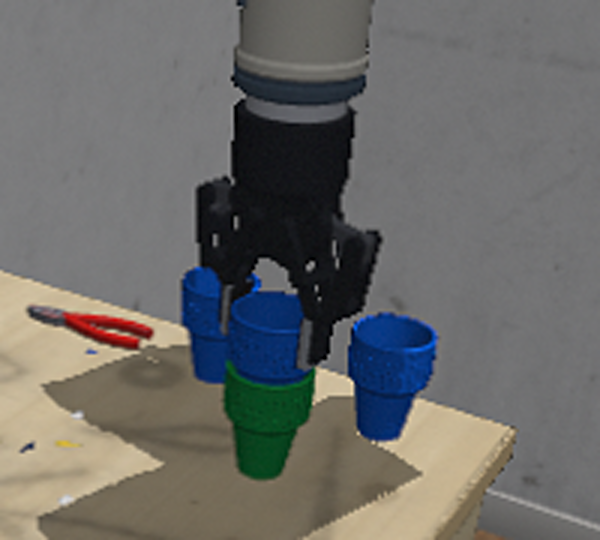

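The blue cup is inside the green one and nearly home, with no contact force yet. I'll lower the last few millimetres.

jog_arm:
  plan:
    - {"x":0,"y":0,"z":1,"twist":0}
    - {"x":0,"y":0,"z":1.5,"twist":0}
    - {"x":0,"y":0,"z":2,"twist":0}
    - {"x":0,"y":0,"z":2.5,"twist":0}
    - {"x":0,"y":0,"z":3,"twist":0}
    - {"x":0,"y":0,"z":3.5,"twist":0}
    - {"x":0,"y":0,"z":3.5,"twist":0}
    - {"x":0,"y":0,"z":3.5,"twist":0}

```text
t: 11.55
ee_pos: [0.4591, -0.136, 0.0905]
tool_rot: [2.457, 1.956, 0.001]
force: [-0.8, 0.9, 7.6]
width: 0.707
grip_force: 33.7
```

It's seated: 7.6 N of contact at the predicted height. I'll release and retreat.

jog_arm:
  plan:
    - {"x":0,"y":0,"z":0,"twist":0}
    - {"x":0,"y":0,"z":0,"twist":0}
    - {"x":0,"y":0,"z":0,"twist":0}
    - {"x":0,"y":0,"z":0,"twist":0}
    - {"x":0,"y":0,"z":0,"twist":0}
    - {"x":0,"y":0,"z":0,"twist":0}
    - {"x":0,"y":0,"z":0,"twist":0}
    - {"x":0,"y":0,"z":0,"twist":0}
  jaw: 85

```text
t: 12.55
ee_pos: [0.4585, -0.1358, 0.0898]
tool_rot: [2.458, 1.957, -0.0]
force: [-0.7, -0.4, 1.1]
width: 0.994
grip_force: 0.0
```

jog_arm:
  plan:
    - {"x":0,"y":0,"z":-8,"twist":0}
    - {"x":0,"y":0,"z":-20,"twist":0}
    - {"x":0,"y":0,"z":-40,"twist":0}
    - {"x":0,"y":0,"z":-65,"twist":0}
    - {"x":0,"y":0,"z":-90,"twist":0}
    - {"x":0,"y":0,"z":-110,"twist":0}
    - {"x":0,"y":0,"z":-120,"twist":0}
    - {"x":0,"y":0,"z":-120,"twist":0}

```text
t: 13.55
ee_pos: [0.4589, -0.1359, 0.2106]
tool_rot: [2.456, 1.956, 0.001]
force: [-0.3, 0.6, -0.5]
width: 0.999
grip_force: 0.0
```

```bash
python3 -c "
from h import *
im=eyes.grab_frame('side'); cv2.imwrite('pics/s7.png',cv2.resize(cv2.cvtColor(im[30:210,230:430],4),None,fx=3,fy=3,interpolation=2))
delta(.4586,-.136,.09)
p=proj('side',[[.4586,-.1367,.085],[.4586,-.1367,.124]]); print((p-[230,30])*3)
"
```

```text
t 13.6 ee [ 0.4585 -0.1358  0.2098] yaw y -12.94 zax [ 0. -0. -1.] w 0.9928442382047766 grip 0.0 F [-0.3  0.9 -0.1] j [-0.29  0.15  1.96  0.    1.03 -0.07]
shift mm [ -0.2   0.2 119.8]
[[270.08350357 364.71649271]
 [275.45064315 314.1696805 ]]
```

View pics/s7.png

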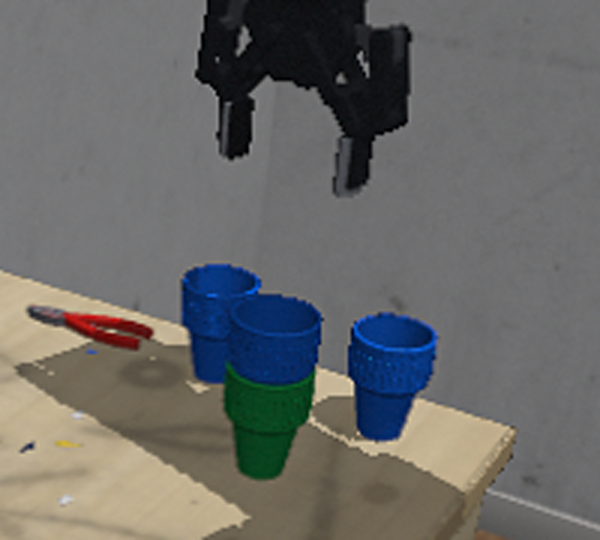

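The blue cup sits upright and home in the green one. Its rim centre is at about (275,315) in the crop against a predicted (275,314), and the gripper is clear.

```bash
python3 -c "
from plant import robot
print(robot.finish_job())"
```

```text
the job is handed in; nothing more can be done
None
```

The blue cup was lowered into the green one while held, then released; the last picture shows it seated and upright with the gripper clear, and the job was handed in at about 13.6 s (no verdict was returned).

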